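# Hold the slope gauge on the chute's levelling stud at the marked angle

## Task

Pick up the slope gauge by its handle and set it down gently and upright on the domed levelling stud, so that the middle of the groove under its base straddles the stud; the stud's height is unknown, so feel for it. Then, with the gauge still on the stud, rock it sideways until its swinging pointer comes to rest on the mark tab, and keep hold of it there, lightly pressed on the stud, so that a colleague can clamp the chute rail to it: finish while holding. Leave everything else on the table where it is.

Things in the scene. Friction and masses are not known exactly. Their poses are not given: they have to be found in the camera images.
- gauge: slope gauge, 0.25-0.55 kg, upright on the riser at the start. Aluminium base bar 150 (y) x 36 (x) x 16 mm high; on it a white plate, 120 (y) x 18 (x), z 16-126 mm, dial on its +x face (away from the robot); black handle on top. Groove along x across the middle of the underside: inverted V, mouth 32 mm, sides 40 degrees from level, apex 14 mm up. Origin: centre of the underside, z up
- gauge_grip (a point): centre of the gripping place on the gauge's handle, 152 mm above the gauge's underside; handle 30 mm wide along the gauge's y, 24 mm along its x, reaching 26 mm below this point (to the plate's top) and 24 mm above it; axes as the gauge's
- gauge_seat (a point): point in the gauge at the middle of the groove, 2.3 mm above the underside and 149.7 mm below gauge_grip along the gauge's z, where the centre of the stud's ball lies when the groove is seated on it; the gauge then rocks about that centre
- pointer (a joint): angle of the free-swinging pointer in the gauge, rad: 0 with the gauge upright, positive with the tip on the gauge's +y side; it hangs plumb, swings about twice a second and settles in about a second. Pivot 116 mm above the underside
- mark (a joint): angle of the middle of the mark tab on the same scale, rad: 0.22 to 0.42, does not change. The pointer rests on it when the gauge's top leans to the gauge's own +y (the mark's side) by this angle, i.e. turned about its x axis by minus this angle
- pointer_tip (a point): tip of the thin black pointer, 85 mm from the pivot
- mark_tip (a point): middle of the inner end of the dark mark tab (12 mm wide, 10 mm high) at the dial's lower edge, 85 mm from the pivot
- block: wooden block fixed to the table, 90 x 75 x 40 mm high; in the middle of its top stands the steel levelling stud: 12 mm shank, domed head (ball 18 mm across). The ball's top is 26 to 44 mm above the block's top (differs every time, not given); it does not give under 100 N. Origin: centre of the underside
- block_top (a point): centre of the block's top face, on the stud's axis, 40 mm above the table
- riser: plywood board fixed to the table, 90 x 190 x 20 mm high, on which the gauge stands at the start; origin: centre of the underside
- carton: one flat carton, 88 x 56 x 24 mm, lying; origin under its centre; bystander
- stack_a: banded stack of cartons, 88 x 56 mm, 96 mm high; origin under its centre; bystander
- stack_b: banded stack of cartons, 88 x 56 mm, 72 mm high; origin under its centre; bystander
- tape: roll of paper tape, 54 mm across, 24 mm high; origin under its centre; bystander
- spanner: steel spanner, 150 mm long, lying; bystander
- bottle: white drinking bottle, 64 mm across, 190 mm high; origin under its centre; bystander
- driver: screwdriver, 160 mm long, lying; bystander

How it is judged:
On the way, in this order (a step that is already met when the one before it is completed fails the run):
1. the gauge, held and upright within 7 degrees, stands on the stud with the middle of its groove (horizontal distance between gauge_seat and block_top below 0.012 m and height (world z) of gauge_seat above 0.05 m and contact force between gauge and block above 0.5 N and contact force between the fingers and gauge above 2 N and angle between gauge_grip's own z axis and vertical below 0.12 rad), for 0.3 s.
2. the gauge is rocked on the stud until the pointer rests on the mark (horizontal distance between gauge_seat and block_top below 0.012 m and height (world z) of gauge_seat above 0.05 m and contact force between gauge and block above 0.5 N and contact force between the fingers and gauge above 2 N and distance between pointer_tip and mark_tip below 0.006 m and velocity of joint pointer between -0.25 and 0.25 rad/s), for 0.3 s.
At the end, for the whole second after the job is handed in: Held by the fingers (over 2 N), the gauge bears on the stud (0.5 to 40 N) with the middle of its groove within 12 mm of the stud's axis, and the pointer tip stays within 6 mm (4 degrees) of the middle of the mark tab, i.e. on the tab, and moves slower than 0.25 rad/s (all of step 2 and contact force between gauge and block below 40 N); the arm keeps its last pose, push and grip.
It fails at once if a bystander is moved more than 30 mm (distance of any of carton, stack_a, stack_b, tape, spanner, bottle, driver from where it was at the start of the episode above 0.03 m).
It fails at once if the gauge is rammed onto the stud (over 80 N) (contact force between gauge and block above 80 N).
It fails at once if the gauge is tipped over (past 50 degrees) (angle between gauge_grip's own z axis and vertical above 0.87 rad).
It also fails if it takes over 48 s, if anything falls off the work surface, if the arm or the gripper's body presses on something with over 40 N, if the wrist force passes 120 N, or if a joint passes its speed limit or range.

## Robot

A 7-joint arm with a two-finger parallel gripper is mounted at the origin on the work surface. World frame = base frame: x ahead of the robot, y to its left, z up, the work surface at z = 0. Lengths are in m, angles in rad, forces in N, time in s.
With the tool pointing down it reaches from about 0.4 to 0.85 m from the base axis. Payload 10.4 kg.
Tool frame: the origin (TCP) lies midway between the tips of the shut fingers; the grasp point (between the pads) lies 19 mm behind it; z points along the fingers, y is the line along which they close (so a half turn about z gives the same grasp; the last joint's range is limited). The gripper opens to 87 mm and grips with 3 to 60 N. Pads are 19 mm wide; open, the fingers measure 117 mm over their backs; the gripper's body (75 mm by 190 mm) begins 51 mm behind the grasp point.
Start: joints at [1.27, 0.332, -0.065, 1.46, 0.022, 1.35, -0.088], TCP at [0.171, -0.601, 0.223] pointing down, gripper open.
Joint ranges: [-2.6, 2.6], [-0.5, 2.12], [-1.47, 1.34], [0.16, 2.42], [-1.27, 4.41], [0.06, 2.06], [-2.6, 2.6]. Speed limits (rad/s): [2.22, 2.22, 2.79, 2.79, 3.14, 3.14, 3.14].

## Interface

Orientations are given as a unit quaternion [x, y, z, w].
In Python, from bench import r gives the robot as it stands.
- The arm moves only by the tool arm_command, never from a script. Its arguments are lists of equal length, an entry for each row: "xyz": the shift along the world's x, y, z in m, a list of three; "rot": the turn, a rotation vector about the world's x, y, z in rad, a list of three. In form: {"xyz": [[tx, ty, tz], ...], "rot": [[ax, ay, az], ...]}. A call has 1 to 20 rows; each row is the pose to reach, as a shift and turn from the pose commanded when the call began; what a row does not reach only later rows make up. A row lasts 1/12 s, in which the tool goes at most 41.7 mm and 7.16 degrees, less where a joint would pass 70% of its speed; a pose out of reach is approached as far as the arm can. A call with a gripper value outside its range is refused whole. "grip" is the opening, from 0 (shut) to 1 (fully open), set as the call begins (left out, the last holds). The fingers move at their own pace and stop on an object; "squeeze" is the grip in N (left out, the last holds). Time passes only in rows, so rows that repeat a pose let the fingers close. It gives the time, the measured TCP pose, the force, the opening and the grip force at its end, in the units of the state.
- r.read_state(): the state, without advancing time (a new reading comes with each control period).
- r.camera(name): name is "side" or "top" or "wrist"; returns the picture (420x560x3 uint8, red, green, blue); there is no depth.
- r.camera_model(name): a dict with "fx", "fy", "cx", "cy" (pixels), "T" (4x4, takes a point from camera to world coordinates). Camera axes: x right, y up, looking along -z (the intrinsics and any distortion apply to the point x, -y, -z); pixel columns grow to the right and rows downward; lengths in m; the calibration is good to about 2 mm. A picture is of the moment at which its call begins: read the wrist's pose just before it. camera_model takes no time and is no camera call; for the wrist camera it gives the pose at the moment of the call.
- r.close_job(): hands the job in; it is judged then, once.
Trained networks look in the newest picture that a camera, given by its name, has taken for a name from the list of things; names that differ only in an ending like _2 or _b are one class to them, and where a whole thing is asked for, a point or a joint stands for the part that bears it (a point fixed in the world has none). Each returns a list of dicts, best first, with "conf" (0 to 1); they miss things now and then, are a little off and sometimes report something else, mostly with a low value. They report only what shows in the picture. A call takes as long as a camera call.
- r.look_for(label, camera): "at" ([x, y, z] in m, in the coordinates of the camera as it stood for that picture, good to about 4 mm: the middle of the surface that is visible of it).
- r.spot_point(label, camera): "at" ([x, y, z] in m, in the coordinates of the camera as it stood for that picture, good to about 4 mm: a listed point, or the origin of a listed thing).
The state is a dict: "time": time; "joint_positions": joint angles; "joint_vel": joint speeds; "joint_torque": joint torques, N m; "ee_pos": TCP position; "eef_rot": TCP orientation; "ft_force": force on the tool from outside, world axes, zero at the start; "torque": the same for the moment, N m; "width": finger opening in m; "grip_force": force on a finger pad.
Only numpy, scipy, OpenCV 4.12 (cv2) and the standard library are available. Lean on these libraries where they do the work, as an engineer would, in place of code of your own. Each camera call takes 0.05 s, during which the arm holds its last target. There are 200 camera calls.

## Working session

There is one attempt and no reset: what is moved stays moved. The work goes in short steps, Python scripts to look and compute and a tool call to move; the robot and the scene stay as the last step left them, time stands still between calls to the robot, and variables do not carry over. Pictures are saved under pics/ and viewed, at most 10 in all, crops included, and the job is handed in when it is done.

Besides the shell and the picture viewer there is one more tool, called after "Request:" by a JSON object that holds its "name" and its "arguments", one argument or row to a line. arm_command: Moves the arm, as the interface text tells. Its arguments: {"type":"object","properties":{"xyz":{"type":"array"},"rot":{"type":"array"},"grip":{"type":"number"},"squeeze":{"type":"number"}},"required":["xyz","rot"]}

```bash
mkdir -p pics; ls; cat > h.py <<'E'
from bench import r
import numpy as np, cv2
from scipy.spatial.transform import Rotation as R
def world(cam,p,M=None):
    T=np.array((M or r.camera_model(cam))["T"]); return T[:3,:3]@np.array(p)+T[:3,3]
def spot(l,cam,f=None,M=None):
    f=f or r.spot_point
    for d in f(l,cam)[:2]: print(cam,l,round(d["conf"],2),world(cam,d["at"],M).round(4))
def save(cam,n):
    cv2.imwrite("pics/"+n,cv2.cvtColor(r.camera(cam),cv2.COLOR_RGB2BGR))
E
python3 - <<'E'
from h import *
s=r.read_state(); print(s)
save("side","s0.png"); 
for l in ["gauge_grip","gauge","block_top","mark_tip","pointer_tip","bottle","stack_a"]: spot(l,"side")
save("top","t0.png")
for l in ["gauge_grip","gauge","block_top","riser","block","bottle","stack_a","stack_b"]: spot(l,"top")
im=np.hstack([cv2.resize(cv2.imread("pics/"+n),(400,300)) for n in("s0.png","t0.png")])
E
```

```text
pics
{'time': 0.0, 'joint_positions': array([ 1.27039882,  0.33287168, -0.06471469,  1.46096057,  0.02161894,
        1.34993688, -0.088512  ]), 'joint_vel': array([-0.00130463,  0.00071665,  0.00039524, -0.00016056,  0.00182224,
       -0.00089325,  0.00051891]), 'joint_torque': array([ 1.37033890e-03, -6.23238587e+01,  2.55808281e-02, -3.89894807e+01,
       -6.12943433e-02,  3.96758784e-02,  1.03778548e-04]), 'ee_pos': array([ 0.17128129, -0.60064587,  0.22174493]), 'eef_rot': array([ 9.90366896e-01,  1.38466109e-01, -1.44278914e-04, -7.25856876e-04]), 'ft_force': array([-0.31317516, -0.00221083, -0.34457089]), 'torque': array([-0.03511735,  0.01302382,  0.04025668]), 'grip_force': 0.0, 'width': 0.08705159828121892}
side gauge 0.76 [ 0.5969 -0.2154  0.0192]
side gauge 0.57 [0.5265 0.2469 0.0391]
side block_top 0.74 [0.5274 0.2472 0.0398]
side block_top 0.41 [ 0.5921 -0.2031 -0.0006]
side bottle 0.84 [ 6.748e-01 -4.172e-01  4.000e-04]
side bottle 0.62 [ 0.7796  0.1236 -0.0022]
side stack_a 0.68 [ 7.765e-01 -1.550e-01  5.000e-04]
side stack_a 0.67 [ 0.7817  0.1237 -0.0024]
top gauge_grip 0.66 [ 0.5918 -0.2169  0.1748]
top gauge 0.83 [ 0.5915 -0.2164  0.0223]
top block_top 0.6 [0.5266 0.2506 0.0401]
top block_top 0.35 [ 0.5912 -0.2171  0.022 ]
top riser 0.76 [ 0.5901 -0.2079  0.0016]
top block 0.56 [5.301e-01 2.522e-01 4.000e-04]
top bottle 0.79 [ 0.6731 -0.4225  0.0025]
top stack_a 0.86 [0.7792 0.1188 0.0034]
top stack_a 0.75 [ 0.7771 -0.152   0.0025]
top stack_b 0.86 [0.7792 0.1188 0.0034]
top stack_b 0.75 [ 0.7771 -0.152   0.0025]
```

View pics/s0.png

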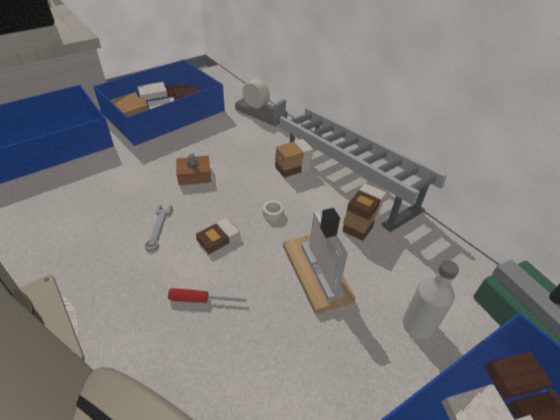

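View pics/t0.png

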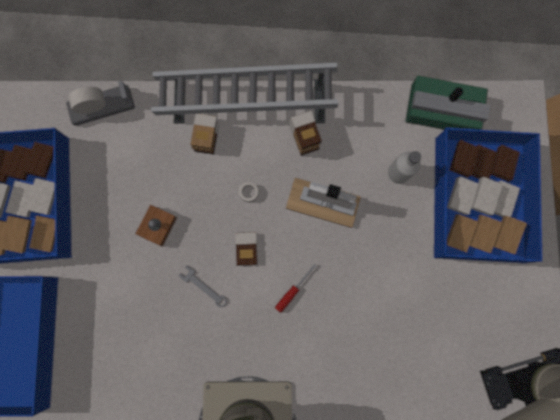

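The side view shows the gauge on the riser with its handle at about (330,222), and the block with its stud at about (193,165). The top view shows the handle at (334,191) and the gauge turned about -20° in yaw. The stud is at (155,224).

Request:
{"name": "arm_command", "arguments": {
  "xyz": [
    [0.02,0.02,0.03],
    [0.05,0.045,0.06],
    [0.08,0.075,0.09],
    [0.11,0.1,0.12],
    [0.14,0.13,0.13],
    [0.17,0.155,0.13],
    [0.2,0.18,0.13],
    [0.23,0.21,0.13],
    [0.26,0.235,0.13],
    [0.29,0.265,0.13],
    [0.32,0.29,0.13],
    [0.35,0.32,0.13],
    [0.38,0.345,0.13],
    [0.4,0.365,0.13],
    [0.415,0.38,0.13],
    [0.42,0.384,0.13],
    [0.42,0.384,0.13],
    [0.42,0.384,0.13],
    [0.42,0.384,0.13]
  ],
  "rot": [
    [0,0,0],
    [0,0,-0.05],
    [0,0,-0.1],
    [0,0,-0.15],
    [0,0,-0.2],
    [0,0,-0.25],
    [0,0,-0.3],
    [0,0,-0.35],
    [0,0,-0.4],
    [0,0,-0.45],
    [0,0,-0.5],
    [0,0,-0.55],
    [0,0,-0.58],
    [0,0,-0.61],
    [0,0,-0.63],
    [0,0,-0.63],
    [0,0,-0.63],
    [0,0,-0.63],
    [0,0,-0.63]
  ],
  "grip": 1
}}

```text
time: 2.43
ee_pos: [0.5904, -0.2191, 0.3528]
eef_rot: [0.984, -0.176, -0.0, 0.001]
ft_force: [-1.0, -0.8, -1.1]
width: 0.0873
grip_force: 0.0
```

```bash
python3 - <<'E'
from h import *
s=r.read_state(); print(s["time"],s["ee_pos"],R.from_quat(s["eef_rot"]).as_matrix().round(3),s["joint_positions"].round(2))
M=r.camera_model("wrist"); save("wrist","w1.png")
for l in ["gauge_grip","gauge"]: spot(l,"wrist",M=M)
im=cv2.imread("pics/w1.png")
E
```

```text
2.4333 [ 0.59040152 -0.21905853  0.35278193] [[ 0.938 -0.347 -0.   ]
 [-0.347 -0.938 -0.001]
 [ 0.     0.001 -1.   ]] [ 0.54  0.34 -0.35  1.2   0.12  1.62 -1.72]
wrist gauge_grip 0.65 [ 0.5896 -0.2136  0.1768]
wrist gauge 0.97 [ 0.5912 -0.214   0.0229]
```

View pics/w1.png

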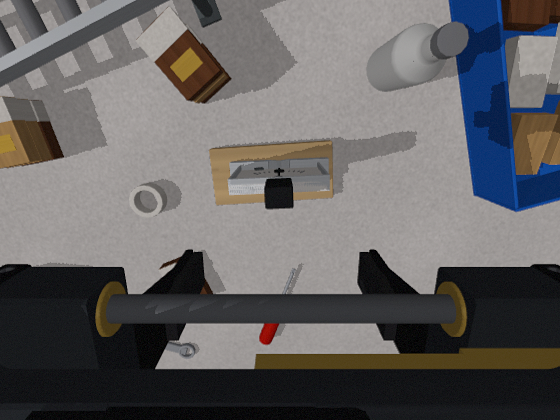

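The wrist view shows the gauge nearly aligned with the gripper: handle at (278,190), base edge from (229,195) to (330,190), so it still needs about +2.5° of yaw. I'll descend and grip.

Request:
{"name": "arm_command", "arguments": {
  "xyz": [
    [0,0.002,-0.02],
    [0.001,0.004,-0.05],
    [0.001,0.004,-0.08],
    [0.001,0.004,-0.11],
    [0.001,0.004,-0.14],
    [0.001,0.004,-0.165],
    [0.001,0.004,-0.185],
    [0.001,0.004,-0.195],
    [0.001,0.004,-0.199],
    [0.001,0.004,-0.199],
    [0.001,0.004,-0.199],
    [0.001,0.004,-0.199]
  ],
  "rot": [
    [0,0,0.02],
    [0,0,0.045],
    [0,0,0.045],
    [0,0,0.045],
    [0,0,0.045],
    [0,0,0.045],
    [0,0,0.045],
    [0,0,0.045],
    [0,0,0.045],
    [0,0,0.045],
    [0,0,0.045],
    [0,0,0.045]
  ]
}}

```text
time: 3.58
ee_pos: [0.5932, -0.2134, 0.1553]
eef_rot: [0.988, -0.153, 0.001, 0.0]
ft_force: [0.5, 0.1, -0.0]
width: 0.0871
grip_force: 0.0
```

Request:
{"name": "arm_command", "arguments": {
  "xyz": [
    [0,0,0],
    [0,0,0],
    [0,0,0],
    [0,0,0],
    [0,0,0],
    [0,0,0],
    [0,0,0],
    [0,0,0],
    [0,0,0],
    [0,0,0]
  ],
  "rot": [
    [0,0,0],
    [0,0,0],
    [0,0,0],
    [0,0,0],
    [0,0,0],
    [0,0,0],
    [0,0,0],
    [0,0,0],
    [0,0,0],
    [0,0,0]
  ],
  "grip": 0,
  "squeeze": 50
}}

```text
time: 4.42
ee_pos: [0.5923, -0.2143, 0.1538]
eef_rot: [0.988, -0.154, 0.0, 0.001]
ft_force: [1.4, 3.3, -4.0]
width: 0.0298
grip_force: 50.0
```

```bash
python3 - <<'E'
from h import *
s=r.read_state(); print(s["time"],s["ee_pos"],s["ft_force"],s["torque"],s["width"],s["joint_positions"].round(2))
M=r.camera_model("wrist"); save("wrist","w2.png")
for l in ["gauge_grip","gauge"]: spot(l,"wrist",M=M)
save("top","t2.png")
for l in ["gauge_grip","gauge","block_top","block"]: spot(l,"top")
E
```

```text
4.4167 [ 0.59225069 -0.2142768   0.15384515] [ 1.36361028  3.33376065 -4.01888544] [ 0.8794289  -0.40851283  0.011444  ] 0.029753888338244227 [ 0.55  0.41 -0.36  1.52  0.15  1.24 -1.71]
wrist gauge_grip 0.93 [ 0.5902 -0.2108  0.1775]
wrist gauge 0.84 [ 0.5904 -0.2124  0.0227]
wrist gauge 0.71 [ 0.6017 -0.2212  0.0543]
top gauge 0.57 [ 0.5909 -0.2137  0.0196]
top block_top 0.97 [0.5248 0.2511 0.0422]
top block 0.97 [0.5287 0.25   0.0007]
```

View pics/w2.png

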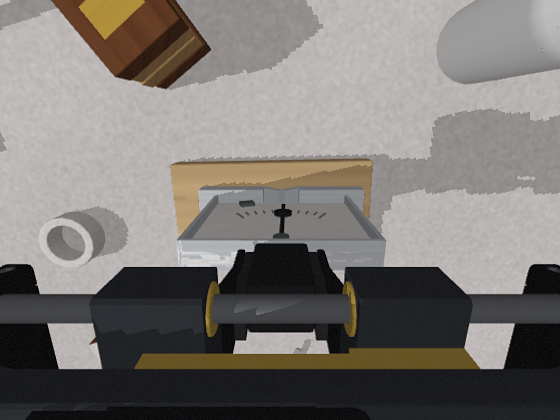

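The wrist view shows the handle held at (280,275). The mark tab is at (247,203) on the left (+y) and the pointer tip is at about (283,207). Next I'll find the mark angle and the block's orientation.

```bash
python3 - <<'E'
from h import *
s=r.read_state()
M=r.camera_model("wrist"); im=r.camera("wrist")
Q=R.from_quat(s["eef_rot"]).as_matrix(); g=np.array([Q[:,0],-Q[:,1],-Q[:,2]]).T  # gauge axes
o=s["ee_pos"]-0.019*Q[:,2]-0.152*g[:,2]
print("gauge yaw",np.degrees(np.arctan2(g[1,0],g[0,0])),"origin",o)
T=np.array(M["T"])
def px(p):
    c=T[:3,:3].T@(o+g@np.array(p)-T[:3,3]); return (M["cx"]+M["fx"]*c[0]/-c[2], M["cy"]-M["fy"]*c[1]/-c[2])
for a in(0,.22,.27,.32,.37,.42): print(a,np.round(px([.010,.085*np.sin(a),.116-.085*np.cos(a)]),1))
print("pivot",px([.01,0,.116]),M.keys())
for l in ("mark_tip","pointer_tip"):
    for d in r.spot_point(l,"wrist")[:2]: print(l,d["conf"],g.T@(world("wrist",d["at"],M)-o))
for l in ("mark","pointer"): print(l,[(d["conf"],g.T@(world("wrist",d["at"],M)-o)) for d in r.look_for(l,"wrist")[:2]])
a=cv2.resize(im[185:250,215:350],None,fx=5,fy=5,interpolation=3)[:, :, ::-1]
t=cv2.imread("pics/t2.png")[185:265,110:200]; t=cv2.resize(t,None,fx=3.5,fy=3.5,interpolation=3)
c=np.zeros((605,675,3),np.uint8); c[:325,:675]=a; c[325:605,:315]=t
cv2.imwrite("pics/c2.png",c)
E
```

```text
gauge yaw -17.575953627054275 origin [ 0.59212869 -0.21251276  0.02007136]
0 [281.2 203.6]
0.22 [259.5 204.2]
0.27 [254.6 204.5]
0.32 [249.7 204.9]
0.37 [244.8 205.4]
0.42 [239.9 205.9]
pivot (np.float64(281.3235741567013), np.float64(240.29176496397463)) dict_keys(['fx', 'fy', 'cx', 'cy', 'T'])
mark_tip 0.57 [0.00925067 0.02825128 0.03670224]
mark_tip 0.31 [ 0.14414105 -0.17135244 -0.01928617]
pointer_tip 0.64 [0.01227557 0.00145161 0.03429644]
mark [(0.42, array([0.01012641, 0.02975194, 0.0344459 ]))]
pointer [(0.58, array([0.00934282, 0.00014297, 0.05946898]))]
```

```bash
python3 -c "
import cv2;i=cv2.imread('pics/c2.png');cv2.imwrite('pics/c3.png',i[:600])"
```

```text
(no output)
```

View pics/c3.png

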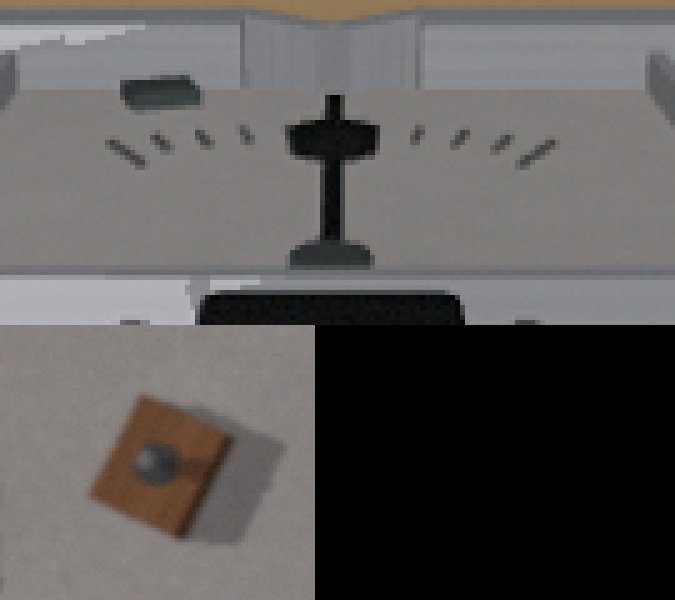

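The mark is at about 0.34 rad: the inner end of the tab is at pixel (248,206) and the pointer tip at (282,204). The block's 75 mm side lies along world (0.41,0.91). I'll turn the gauge half round to yaw +156°, which keeps joint 7 mid-range and puts the bar along the block's short side.

Request:
{"name": "arm_command", "arguments": {
  "xyz": [
    [0,0,0.01],
    [0,0,0.035],
    [0,0,0.06],
    [0,0,0.085],
    [-0.0025,0.018,0.1],
    [-0.005,0.036,0.1],
    [-0.0075,0.054,0.1],
    [-0.01,0.072,0.1],
    [-0.0125,0.09,0.1],
    [-0.015,0.108,0.1],
    [-0.0175,0.126,0.1],
    [-0.02,0.144,0.1],
    [-0.0225,0.162,0.1],
    [-0.025,0.18,0.1],
    [-0.0275,0.198,0.1],
    [-0.03,0.216,0.1],
    [-0.0325,0.234,0.1],
    [-0.035,0.252,0.1],
    [-0.0375,0.27,0.1],
    [-0.04,0.29,0.1]
  ],
  "rot": [
    [0,0,0],
    [0,0,0],
    [0,0,0],
    [0,0,0],
    [0,0,0.06],
    [0,0,0.18],
    [0,0,0.3],
    [0,0,0.42],
    [0,0,0.54],
    [0,0,0.66],
    [0,0,0.78],
    [0,0,0.9],
    [0,0,1.02],
    [0,0,1.14],
    [0,0,1.26],
    [0,0,1.38],
    [0,0,1.5],
    [0,0,1.62],
    [0,0,1.74],
    [0,0,1.86]
  ]
}}

```text
time: 6.73
ee_pos: [0.5524, 0.0774, 0.2546]
eef_rot: [0.712, 0.703, 0.0, 0.001]
ft_force: [0.2, -0.2, -4.3]
width: 0.0293
grip_force: 50.0
```

Request:
{"name": "arm_command", "arguments": {
  "xyz": [
    [-0.0025,0.018,0],
    [-0.005,0.036,0],
    [-0.0075,0.054,0],
    [-0.01,0.072,0],
    [-0.0125,0.09,0],
    [-0.015,0.108,0],
    [-0.0175,0.126,0],
    [-0.02,0.144,0],
    [-0.0225,0.16,0],
    [-0.024,0.17,0],
    [-0.025,0.175,0],
    [-0.025,0.175,0],
    [-0.025,0.175,0],
    [-0.025,0.175,0],
    [-0.025,0.175,0],
    [-0.025,0.175,0]
  ],
  "rot": [
    [0,0,0.12],
    [0,0,0.24],
    [0,0,0.36],
    [0,0,0.48],
    [0,0,0.6],
    [0,0,0.72],
    [0,0,0.84],
    [0,0,0.96],
    [0,0,1.08],
    [0,0,1.14],
    [0,0,1.17],
    [0,0,1.17],
    [0,0,1.17],
    [0,0,1.17],
    [0,0,1.17],
    [0,0,1.17]
  ]
}}

```text
time: 8.07
ee_pos: [0.5277, 0.2511, 0.2537]
eef_rot: [0.209, 0.978, -0.0, 0.0]
ft_force: [0.5, -0.2, -4.1]
width: 0.03
grip_force: 50.0
```

```bash
python3 - <<'E'
from h import *
s=r.read_state(); print(s["time"],s["ee_pos"],s["ft_force"],s["torque"],s["width"],s["joint_positions"].round(2))
Q=R.from_quat(s["eef_rot"]).as_matrix(); print(Q.round(3), "yaw",np.degrees(np.arctan2(Q[1,0],Q[0,0])))
save("side","s3.png")
for l in ["gauge_grip","gauge","gauge_seat","block_top","block"]: spot(l,"side")
save("top","t3.png")
for l in ["gauge_grip","gauge","block_top","block"]: spot(l,"top")
E
```

```text
8.0667 [0.52774372 0.25114299 0.25366396] [ 0.53376886 -0.2405177  -4.06203699] [ 0.0424542  -0.15397956 -0.00997972] 0.03001962192118041 [ 0.25  0.38 -0.99  1.49  0.32  1.45  0.4 ]
[[-0.913  0.408  0.   ]
 [ 0.408  0.913 -0.   ]
 [-0.    -0.    -1.   ]] yaw 155.89103271463173
side gauge_grip 0.83 [0.5283 0.2506 0.2698]
side gauge 0.64 [0.5288 0.2541 0.1185]
side gauge_seat 0.73 [0.5293 0.2539 0.1221]
side block_top 0.76 [0.5265 0.2502 0.0353]
side block 0.89 [5.256e-01 2.476e-01 3.000e-04]
top gauge 0.7 [0.5278 0.2531 0.1201]
top gauge 0.69 [ 3.656e-01 -1.271e-01 -2.000e-04]
top block_top 0.67 [0.5275 0.2479 0.0423]
top block 0.63 [ 0.6213 -0.      0.003 ]
top block 0.4 [ 0.5257  0.2511 -0.0029]
```

View pics/s3.png

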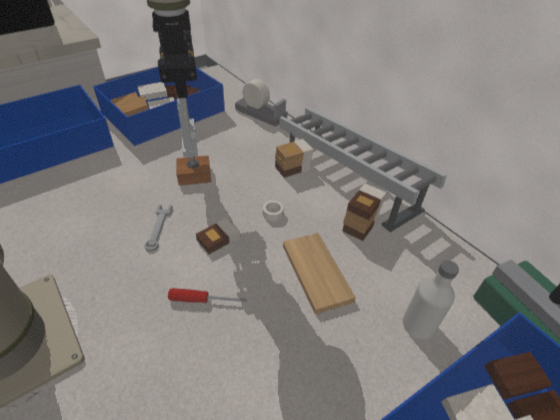

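The side view shows the gauge hanging upright over the block, its base at (188,150) and the block at (193,170). I'll descend and feel for the stud.

Request:
{"name": "arm_command", "arguments": {
  "xyz": [
    [-0.001,-0.0015,-0.008],
    [-0.001,-0.0015,-0.018],
    [-0.001,-0.0015,-0.028],
    [-0.001,-0.0015,-0.036],
    [-0.001,-0.0015,-0.041],
    [-0.001,-0.0015,-0.043],
    [-0.001,-0.0015,-0.043],
    [-0.001,-0.0015,-0.043]
  ],
  "rot": [
    [0,0,0],
    [0,0,0],
    [0,0,0],
    [0,0,0],
    [0,0,0],
    [0,0,0],
    [0,0,0],
    [0,0,0]
  ]
}}

```text
time: 9.28
ee_pos: [0.5265, 0.2506, 0.2108]
eef_rot: [0.208, 0.978, 0.0, 0.0]
ft_force: [-0.1, 0.3, -4.9]
width: 0.0298
grip_force: 50.0
```

Request:
{"name": "arm_command", "arguments": {
  "xyz": [
    [0,0,-0.001],
    [0,0,-0.002],
    [0,0,-0.003],
    [0,0,-0.004],
    [0,0,-0.005],
    [0,0,-0.005]
  ],
  "rot": [
    [0,0,0],
    [0,0,0],
    [0,0,0],
    [0,0,0],
    [0,0,0],
    [0,0,0]
  ]
}}

```text
time: 9.78
ee_pos: [0.5263, 0.2504, 0.2053]
eef_rot: [0.208, 0.978, -0.0, -0.0]
ft_force: [0.5, 0.2, -4.9]
width: 0.0297
grip_force: 50.0
```

Request:
{"name": "arm_command", "arguments": {
  "xyz": [
    [0,0,-0.001],
    [0,0,-0.002],
    [0,0,-0.003],
    [0,0,-0.004],
    [0,0,-0.004]
  ],
  "rot": [
    [0,0,0],
    [0,0,0],
    [0,0,0],
    [0,0,0],
    [0,0,0]
  ]
}}

```text
time: 10.2
ee_pos: [0.5263, 0.2504, 0.2013]
eef_rot: [0.208, 0.978, -0.0, -0.0]
ft_force: [-0.1, 0.0, -4.9]
width: 0.0298
grip_force: 50.0
```

Request:
{"name": "arm_command", "arguments": {
  "xyz": [
    [0,0,-0.001],
    [0,0,-0.002],
    [0,0,-0.003],
    [0,0,-0.004],
    [0,0,-0.004]
  ],
  "rot": [
    [0,0,0],
    [0,0,0],
    [0,0,0],
    [0,0,0],
    [0,0,0]
  ]
}}

```text
time: 10.62
ee_pos: [0.5265, 0.2504, 0.1977]
eef_rot: [0.208, 0.978, -0.0, 0.0]
ft_force: [-0.2, 0.1, -1.8]
width: 0.0296
grip_force: 50.0
```

Request:
{"name": "arm_command", "arguments": {
  "xyz": [
    [0,0,-0.0005],
    [0,0,-0.001],
    [0,0,-0.001]
  ],
  "rot": [
    [0,0,0],
    [0,0,0],
    [0,0,0]
  ]
}}

```text
time: 10.87
ee_pos: [0.5266, 0.2505, 0.1975]
eef_rot: [0.208, 0.978, 0.0, 0.0]
ft_force: [-2.3, -3.0, 5.8]
width: 0.0293
grip_force: 50.0
```

Contact at seat height about 0.066, so the stud stands about 35 mm above the block. That leaves room for a 0.34 rad lean. I'll hold briefly, then start rocking.

Request:
{"name": "arm_command", "arguments": {
  "xyz": [
    [0,0,0],
    [0,0,0],
    [0,0,0],
    [0,0,0],
    [0,0,0],
    [0,0,0]
  ],
  "rot": [
    [0,0,0],
    [0,0,0],
    [0,0,0],
    [0,0,0],
    [0,0,0],
    [0,0,0]
  ]
}}

```text
time: 11.37
ee_pos: [0.5266, 0.2505, 0.1975]
eef_rot: [0.208, 0.978, 0.0, 0.0]
ft_force: [-3.0, -2.4, 6.5]
width: 0.0293
grip_force: 50.0
```

Request:
{"name": "arm_command", "arguments": {
  "xyz": [
    [-0.0018,-0.0041,-0.0001],
    [-0.0036,-0.0082,-0.0003],
    [-0.0055,-0.0122,-0.0007],
    [-0.0073,-0.0163,-0.0012],
    [-0.0073,-0.0163,-0.0012],
    [-0.0073,-0.0163,-0.0012]
  ],
  "rot": [
    [0.031,-0.0139,0],
    [0.0621,-0.0277,0],
    [0.0931,-0.0416,0],
    [0.1242,-0.0555,0],
    [0.1242,-0.0555,0],
    [0.1242,-0.0555,0]
  ]
}}

```text
time: 11.87
ee_pos: [0.5197, 0.2336, 0.1959]
eef_rot: [0.208, 0.976, 0.066, 0.015]
ft_force: [-0.1, -1.4, 2.0]
width: 0.0296
grip_force: 50.0
```

Request:
{"name": "arm_command", "arguments": {
  "xyz": [
    [-0.0018,-0.004,-0.0008],
    [-0.0036,-0.008,-0.0017],
    [-0.0053,-0.012,-0.0028],
    [-0.0071,-0.016,-0.004],
    [-0.0089,-0.0199,-0.0053],
    [-0.0106,-0.0237,-0.0068],
    [-0.0106,-0.0237,-0.0068],
    [-0.0106,-0.0237,-0.0068],
    [-0.0106,-0.0237,-0.0068]
  ],
  "rot": [
    [0.031,-0.0139,0],
    [0.0621,-0.0277,0],
    [0.0931,-0.0416,0],
    [0.1242,-0.0555,0],
    [0.1552,-0.0694,0],
    [0.1863,-0.0832,0],
    [0.1863,-0.0832,0],
    [0.1863,-0.0832,0],
    [0.1863,-0.0832,0]
  ]
}}

```text
time: 12.62
ee_pos: [0.5091, 0.2105, 0.1894]
eef_rot: [0.205, 0.964, 0.165, 0.036]
ft_force: [-1.8, -4.6, 6.8]
width: 0.0294
grip_force: 50.0
```

Request:
{"name": "arm_command", "arguments": {
  "xyz": [
    [0,0,0],
    [0,0,0],
    [0,0,0],
    [0,0,0],
    [0,0,0],
    [0,0,0],
    [0,0,0],
    [0,0,0],
    [0,0,0],
    [0,0,0]
  ],
  "rot": [
    [0,0,0],
    [0,0,0],
    [0,0,0],
    [0,0,0],
    [0,0,0],
    [0,0,0],
    [0,0,0],
    [0,0,0],
    [0,0,0],
    [0,0,0]
  ]
}}

```text
time: 13.45
ee_pos: [0.5091, 0.2106, 0.1894]
eef_rot: [0.204, 0.964, 0.165, 0.036]
ft_force: [-1.7, -5.3, 8.1]
width: 0.0296
grip_force: 50.0
```

```bash
python3 - <<'E'
from h import *
s=r.read_state(); print(s["time"],s["ee_pos"],s["ft_force"],s["joint_positions"].round(2))
M=r.camera_model("wrist"); im=r.camera("wrist")
Q=R.from_quat(s["eef_rot"]).as_matrix(); g=np.array([Q[:,0],-Q[:,1],-Q[:,2]]).T
print("lean",np.arccos(g[2,2]))
o=s["ee_pos"]-0.019*Q[:,2]-0.152*g[:,2]; print("seat",o+.0023*g[:,2])
P=[]
for l in ("mark_tip","pointer_tip"):
    for d in r.spot_point(l,"wrist")[:1]: print(l,d["conf"],g.T@(world("wrist",d["at"],M)-o))
cv2.imwrite("pics/c5.png",cv2.resize(im[170:270,200:360],None,fx=5,fy=5,interpolation=3)[:,:,::-1])
E
```

```text
13.45 [0.50911119 0.2105752  0.1894141 ] [-1.7168791  -5.3014203   8.07452735] [ 0.77  0.16 -1.15  1.87 -0.11  0.96  0.85]
lean 0.33946859510855537
seat [0.52692604 0.25028329 0.06617292]
mark_tip 0.68 [ 0.00760147 -0.00361464  0.15373747]
pointer_tip 0.77 [0.00854344 0.02634213 0.04022344]
```

View pics/c5.png

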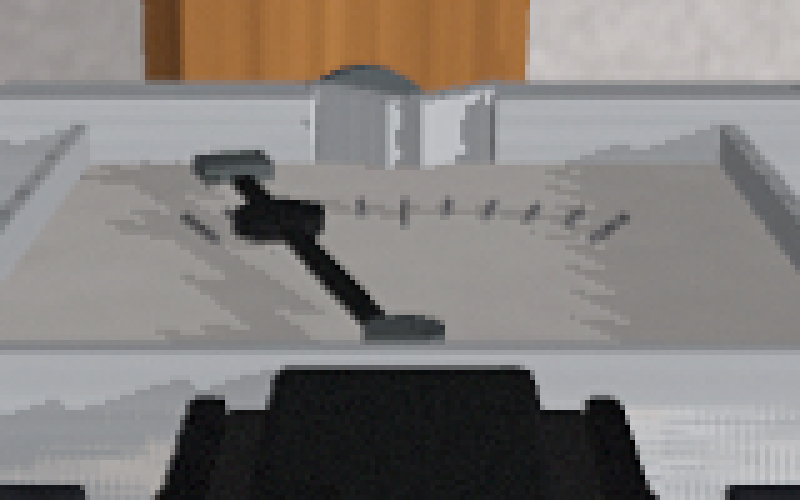

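The pointer tip at crop pixel (243,180) sits on the tab, whose inner edge is centred at about (237,180), so it is about 1 mm off. The gauge bears on the stud with about 13 N and the seat is on the stud's axis. I'll hand it in.

```bash
python3 -c "
from bench import r
print(r.close_job())"
```

```text
the job is handed in; nothing more can be done
None
```

I handed the job in at about 13.5 s: the gauge is held on the stud at a lean of about 0.34 rad with about 13 N of contact force, and the pointer is about 1 mm from the middle of the mark. The judge's verdict was not shown.

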